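Park the sprung keeper of the marker dock and take the marker

ROBOT

A 6-joint arm with a two-finger parallel gripper is mounted at the origin on a cart in front of the work surface, level with it; the furniture and walls round the work are solid. World frame = base frame: x ahead of the robot, y to its left, z up, the work surface at z = 0. Lengths are in mm, angles in rad, forces in N, time in s.
With the tool pointing down it reaches from about 300 to 775 mm from the base axis. Payload 14.6 kg.
Tool frame: the origin (TCP) lies between the finger pads; the fingertips stand 25 mm ahead of it and the grasp point (between the pads) lies 6 mm ahead of it; z points along the fingers, y is the line along which they close (so a half turn about z gives the same grasp; the last joint's range is limited). The gripper opens to 94 mm and grips with 3 to 60 N. Pads are 16 mm wide; open, the fingers measure 119 mm over their backs; the gripper's body (75 mm by 177 mm) begins 78 mm behind the grasp point.
Start: joints at [1.079, 0.3, 1.521, -0, 1.321, -0.067], TCP at [226.673, 501.108, 230.446] pointing down, gripper open.
Joint ranges: [-3.03, 3.03], [-0.79, 2.21], [0.23, 2.52], [-1.04, 4.18], [0, 3.07], [-2.55, 2.55]. Speed limits (rad/s): [2.22, 2.22, 2.57, 3.14, 3.14, 3.14].

INTERFACE

Orientations are given as [roll, pitch, yaw] about the fixed x, y, z axes, in that order (R = Rz(yaw) Ry(pitch) Rx(roll)).
In Python, from cell import manip gives the robot as it stands. The module is installed in compiled form; this text tells all that it offers.
- The arm moves only by the tool step_arm, never from a script. Its argument "series" is one flat list of numbers, 5 for each row, row after row: the shift along the world's x, y, z in mm, then the turn about the world's z in rad, then the closure, from 0 (fully open) to 1 (shut). In form: [dx, dy, dz, spin, jaw, dx, dy, dz, spin, jaw, ...]. A call has 1 to 20 rows; each row shifts and turns the commanded pose from where the row before left it; what a row does not reach is not made up. A row lasts 1/8 s, in which the tool goes at most 62.5 mm and 10.7 degrees, less where a joint would pass 70% of its speed; a pose out of reach is approached as far as the arm can. A call is refused whole if a number of a shift passes 62.5 or a number of a turn 0.188, either way. A call with a gripper value outside its range is refused whole. The fingers move at their own pace and stop on an object; "squeeze" is the grip in N (left out, the last holds). Time passes only in rows, so rows that do not move let the fingers close. It gives the time, the measured TCP pose, the force, the opening and the grip force at its end, in the units of the state.
- manip.read_state(): the state, without advancing time (a new reading comes with each control period).
- manip.camera(name): name is "side" or "top" or "wrist"; returns (picture, depth): 400x640x3 uint8, blue, green, red; 400x640 float32, mm along the optical axis (not along the pixel's ray), 0 where there is no reading.
- manip.camera_info(name): a dict with "fovy" (degrees; the focal length in pixels is half the picture's height over the tangent of half this angle, whatever the lens; pixels are square), "cx", "cy" (the principal point, pixels), "eye" and "orientation" of the camera in the world. Camera axes: x right, y down, z forward; pixel columns grow to the right and rows downward; lengths in mm; the calibration is good to about 2 mm. A picture is of the moment at which its call begins: read the wrist's pose just before it. camera_info takes no time and is no camera call; for the wrist camera it gives the pose at the moment of the call.
- manip.sign_off(): hands the job in; it is judged then, once.
The state is a dict: "clock": time; "joints": joint angles; "qd": joint speeds; "effort": joint torques, N m; "eef_pos": TCP position; "eef_rot": TCP orientation; "wrist_force": force on the tool from outside, world axes, zero at the start; "moment": the same for the moment, N m; "finger_gap": finger opening in mm; "finger_force": force on a finger pad.
Only numpy, scipy, OpenCV 4.12 (cv2) and the standard library are available. Lean on these libraries where they do the work, as an engineer would, in place of code of your own. Each camera call takes 0.05 s, during which the arm holds its last target. There are 200 camera calls.

TASK

Get the marker out of its dock: pull the sprung keeper back by its black drum knob and turn the knob over into the hidden holding notch, so that the keeper stays open by itself when you let go. Then draw the marker up out of its socket and put it foot first into the open white cup, leaving the keeper parked open, the cup standing, and the jar and the small paint pot upright.

Things in the scene. Friction and masses are not known exactly. Their poses are not given: they have to be found in the camera images.
- dock: Marker dock, fixed: base plate 205 x 96 x 8 mm; along its own x axis an aluminium bolt housing (x -116 to -30, y -60 to +19, with its sliding grey dust cover 61 mm high) and ahead of it an upright square socket for the marker. Origin on the desk, z up; the keeper is pulled along the dock's -x (roughly towards the robot), the knob turns over to its -y side.
- socket (a point): Inner floor of the socket, at dock (60, 0, 12) mm: a square tube, inside 18 x 18 mm, outside 26 x 26 mm, rim at 60 mm above the desk.
- keeper (a joint): Travel of the sprung keeper slide, m: 0 closed, 0.056 at the rear end stop, growing as it is pulled along the dock's -x. Spring 3 N at 0, growing by 0.12 N per mm, so it shoots back when let go. Closed, its tongue covers the marker from above; parked, it stands 27 to 41 mm farther back, clear of the marker.
- tongue (a point): Tip of the keeper's tongue, middle of its upper edge: at dock (66, 0, 150) mm when closed. The tongue is steel, 18 mm wide, 5 mm thick, and juts 35 mm towards the socket from an upright bar 8 mm thick that stands on the keeper's rod.
- handle (a joint): Turn of the knob's stem about the rod, rad: 0 upright, growing to the dock's -y side, at most 0.9; a light spring (1 N at the knob) turns it back. It turns (beyond 3 to 6 mm of play and give at the knob) only at one notch 6 mm wide, beginning somewhere from 32 to 46 mm of keeper travel, different each time and hidden: feel for it by trying to turn while pulling. Short of it and beyond it the knob is blocked.
- pivot (a point): Centre of the stem's foot on the rod's axis, 80 mm below the knob, at dock (-45, 0, 30) mm when closed; it travels with the keeper. Once the knob is in the notch, turn it to about 0.8 rad, then let the keeper run 5 mm forward into the pocket there: it stays parked, the stem at 0.6 to 0.8 rad. Let go short of the pocket and all snaps back.
- knob (a point): Centre of the black drum knob, a cylinder 26 mm in diameter and 22 mm long, its bevelled ends (flat 14 mm across) facing along the dock's x, on a stem 8 mm thick, 80 mm from the rod's axis: at dock (-45, 0, 110) mm when closed. With travel d and turn a it is at dock (-45 - d, -80 sin a, 30 + 80 cos a) mm. Gripped lightly (about 25 N) on its ends it can turn between the fingers.
- marker: White paint marker, 127 mm long, body 14 x 14 mm for gripping, standing upright in the socket, dark cap up, its top 139 mm above the desk. Its own x axis runs along it towards the top; the origin is at mid length, 9 mm beside its centre line.
- marker_foot (a point): Centre of the marker's lower end, on its centre line.
- pen_cup: Open white round cup, loose, 0.35 kg, outside 72 mm across, 75 mm high, wall 3 mm. Origin under its centre.
- pen_cup_in (a point): Centre of the cup's inner floor.
- jar: Closed jar with a black lid, 68 mm across, 88 mm high, loose, near the cup. Origin under its centre.
- pot: Small paint pot, 29 mm across, 52 mm high, loose. Origin under its centre.
There are look-alikes about, which are no part of the job. What is shaped like the marker but purple is not meant.

How it is judged (in metres and radians):
On the way, in this order (a step that is already met when the one before it is completed fails the run):
1. the keeper stays parked in its notch with the fingers off the dock (value of joint handle above 0.5 rad and value of joint keeper above 0.02 m and velocity of joint keeper below 0.01 m/s and contact force between the fingers and dock below 0.2 N), for 0.4 s.
2. the marker is drawn clear of its socket while the keeper stays parked (height (world z) of marker_foot above 0.065 m and value of joint handle above 0.5 rad and value of joint keeper above 0.02 m), for 0.1 s.
At the end, for the whole second after the job is handed in: The marker stands or leans in the white cup, foot down on its floor (foot within 34 mm of the cup's axis and 15 mm of its floor), the cup stands upright (within 0.15 rad), and the keeper is still parked: handle over 0.5 rad, keeper over 20 mm (horizontal distance between marker_foot and pen_cup_in below 0.034 m and z of marker_foot in the frame of pen_cup_in below 0.015 m and angle between pen_cup's own z axis and vertical below 0.15 rad and value of joint handle above 0.5 rad and value of joint keeper above 0.02 m); the robot touches nothing.
It fails at once if the jar or the small paint pot is knocked over (angle between any of jar, pot's own z axis and vertical above 0.5 rad).
It fails at once if the cup is knocked over (angle between pen_cup's own z axis and vertical above 0.5 rad).
It also fails if it takes over 64 s, if anything falls off the work surface, if the arm or the gripper's body presses on something with over 40 N, if the wrist force passes 120 N, or if a joint passes its speed limit or range.

## Working session

There is one attempt and no reset: what is moved stays moved. The work goes in short steps, Python scripts to look and compute and a tool call to move; the robot and the scene stay as the last step left them, time stands still between calls to the robot, and variables do not carry over. Pictures are saved under pics/ and viewed, at most 10 in all, crops included, and the job is handed in when it is done.

Besides the shell and the picture viewer there is one more tool, called after "Request:" as name(argument=value, ...) on one line, values as JSON. step_arm: Moves the arm, as the interface text tells. Its arguments: {"type":"object","properties":{"series":{"type":"array"},"squeeze":{"type":"number"}},"required":["series"]}

```bash
mkdir -p pics; cat > h.py <<'E'
import numpy as np, cv2
from cell import manip
def shot(n):
    i=manip.camera_info(n); p,d=manip.camera(n); return p.copy(),d.copy(),i
def Rm(i):
    o=np.array(i["orientation"],float)
    if o.shape==(3,3): return o
    r,p,y=o; c,s=np.cos,np.sin
    return np.array([[c(y),-s(y),0],[s(y),c(y),0],[0,0,1]])@np.array([[c(p),0,s(p)],[0,1,0],[-s(p),0,c(p)]])@np.array([[1,0,0],[0,c(r),-s(r)],[0,s(r),c(r)]])
def rays(i,u,v):
    f=200/np.tan(np.radians(i["fovy"])/2)
    return np.stack([(np.asarray(u,float)-i["cx"])/f,(np.asarray(v,float)-i["cy"])/f,np.ones(np.shape(u))],-1)@Rm(i).T
def onz(i,u,v,z):
    r=rays(i,u,v); e=np.array(i["eye"]); return e+r*((z-e[2])/r[...,2])[...,None]
def pts(i,d):
    v,u=np.mgrid[:400,:640]; P=np.array(i["eye"])+rays(i,u,v)*d[...,None]; P[d==0]=np.nan; return P
E
python3 - <<'E'
from h import *
ims=[]
for n in("top","side"):
    p,d,i=shot(n); print(n,i); cv2.imwrite(f"pics/{n}0.png",p); np.savez(f"{n}0.npz",p=p,d=d)
print(manip.read_state())
E
```

```text
top {'fovy': 48.6144129171296, 'cx': 316.96939932081324, 'cy': 204.8697862151937, 'eye': array([ 392.90824479,  131.33834238, 1079.52304168]), 'orientation': array([-2.91641613, -0.00603668, -1.65381425])}
side {'fovy': 42.10299035219212, 'cx': 321.61257840579975, 'cy': 201.8895616345722, 'eye': array([342.24416107, 880.73893158, 698.58170049]), 'orientation': array([-2.18079108, -0.00419843, -2.8198752 ])}
{'clock': 0.1, 'joints': array([ 1.07944256e+00,  3.00414426e-01,  1.52153758e+00,  7.13963252e-06,
        1.32071031e+00, -6.66144388e-02]), 'qd': array([-0.00031266, -0.00064708, -0.00162905,  0.00090277,  0.00075595,
        0.00170623]), 'effort': array([ 1.75564976e-03, -5.32648301e+01, -3.53274643e+01,  7.09791784e-02,
        2.36307346e-02, -1.20050831e-04]), 'eef_pos': array([226.55015775, 500.93226474, 229.93580775]), 'eef_rot': array([-3.14052582e+00, -7.81026504e-05,  2.71685151e+00]), 'wrist_force': array([ 0.40986802,  0.60472263, -0.15510824]), 'moment': array([-0.03140813,  0.00033284, -0.01370163]), 'finger_force': 0.0, 'finger_gap': 93.97466475414656}
```

View pics/top0.png

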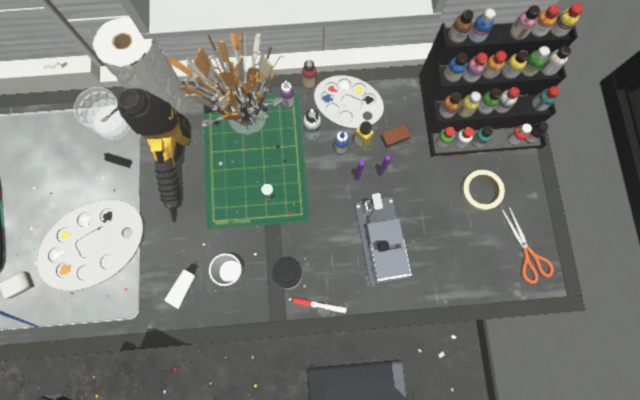

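View pics/side0.png

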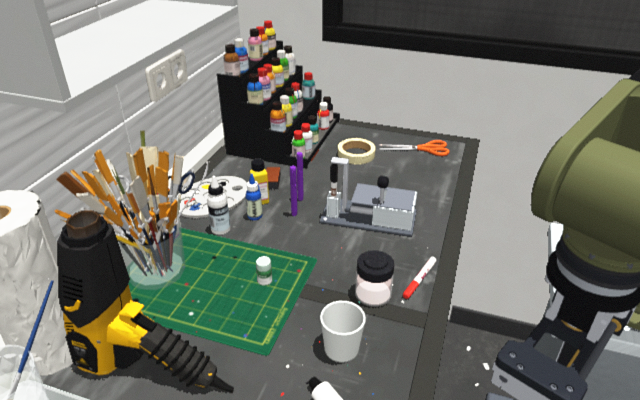

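```bash
cat > m.py <<'E'
from h import *
z=np.load("top0.npz"); p,d=z["p"],z["d"]; i=manip.camera_info("top"); P=pts(i,d)
print("ctr",[(np.round(P[v,u])) for u,v in((226,270),(287,272),(267,189),(382,245),(375,200))])
box=np.zeros((400,640),bool); box[180:295,345:420]=1
def rect(m,n):
    q=P[m&box][:,:2]; r=cv2.minAreaRect(q.astype(np.float32)); print(n,m[box].sum(),np.round(r[0],1),np.round(r[1],1),r[2],np.round(np.median(P[m&box],0)))
rect((P[...,2]>4)&(P[...,2]<14),"base");rect((P[...,2]>55)&(P[...,2]<67),"cover");rect((P[...,2]>85)&(P[...,2]<130),"knob");rect((P[...,2]>135)&(P[...,2]<160),"tongue")
for n,u,v,r,a,b in(("cup",226,270,30,70,80),("jar",287,272,30,82,93),("pot",267,189,15,45,57)):
    m=np.zeros((400,640),bool); m[v-r:v+r,u-r:u+r]=1; m&=(P[...,2]>a)&(P[...,2]<b); q=P[m][:,:2].astype(np.float32)
    print(n,m.sum(),cv2.minEnclosingCircle(q),np.median(P[m],0).round())
c=cv2.resize(p[180:295,335:425],None,fx=6,fy=5.2*6/5.2,interpolation=cv2.INTER_CUBIC)[:600]
s=np.load("side0.npz")["p"][140:250,310:430]; s=cv2.resize(s,None,fx=5,fy=5,interpolation=cv2.INTER_CUBIC)
cv2.imwrite("pics/c.png",cv2.resize(c,(450,575))); cv2.imwrite("pics/s.png",s)
E
python3 m.py
```

```text
ctr [array([495., 336.,   3.]), array([472., 185.,  91.]), array([674., 221.,  57.]), array([510., -26., 123.]), array([605., -18., 151.])]
base 1185 [548.9 -50.8] [186.9 283.5] 84.36253356933594 [583. -12.   8.]
cover 1812 [535.6 -46.6] [189.8  79.3] 5.062540054321289 [502. -48.  61.]
knob 174 [559.  -26.9] [118.5  25.2] 2.2668094635009766 [515. -24. 119.]
tongue 143 [604.  -20.9] [35.4 18.5] 6.64558744430542 [602. -21. 150.]
cup 155 ((492.21417236328125, 326.47637939453125), 35.90169143676758) [494. 333.  75.]
jar 463 ((472.18682861328125, 187.68186950683594), 32.4437370300293) [471. 187.  86.]
pot 79 ((675.7741088867188, 222.6278839111328), 13.56991958618164) [673. 223.  55.]
```

View pics/c.png

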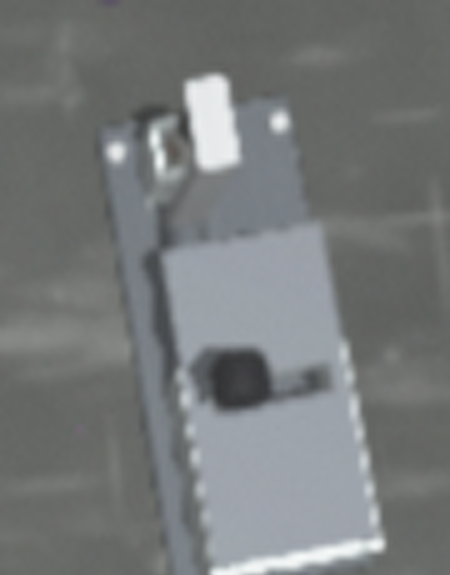

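View pics/s.png

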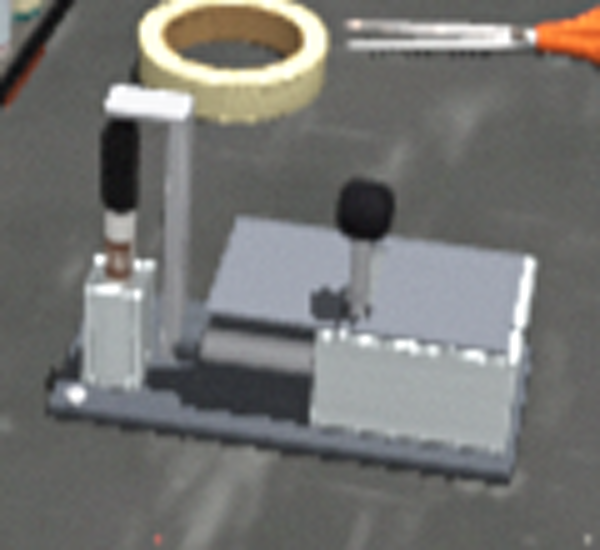

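```bash
cat >> m.py <<'E'
print("----")
def rect2(a,b,n):
    m=((P[...,2]>a)&(P[...,2]<b)&box).astype(np.uint8)
    if n=="cover": m=cv2.morphologyEx(m,cv2.MORPH_OPEN,np.ones((5,5)))
    k,l,st,c=cv2.connectedComponentsWithStats(m); j=1+st[1:,4].argmax(); v,u=np.nonzero(l==j)
    q=onz(i,u,v,{"cover":61,"base":8,"knob":118,"tongue":150}[n])[:,:2]
    r=cv2.minAreaRect(q.astype(np.float32)); print(n,len(q),np.round(r[0],1),np.round(r[1],1),r[2],"mean",q.mean(0).round(1),"z",np.median(P[v,u,2]).round(1), "depthmean",P[v,u].mean(0).round(1))
rect2(57,65,"cover");rect2(4,12,"base");rect2(100,130,"knob");rect2(144,156,"tongue")
E
python3 m.py | sed '1,/----/d'
```

```text
cover 626 [482.  -50.3] [87.5 56.8] 82.98805236816406 mean [481.8 -52.1] z 61.0 depthmean [481.8 -52.1  61. ]
base 636 [538.5 -40.6] [207.9  95.3] 6.067442417144775 mean [536.6  -9.1] z 8.4 depthmean [536.5  -9.1   8.3]
knob 113 [510.7 -27.9] [24.3 22. ] 85.28633117675781 mean [510.1 -27.7] z 120.2 depthmean [509.9 -27.4 119.6]
tongue 134 [603.5 -20.9] [35.2 17.9] 4.7122321128845215 mean [603.4 -20.9] z 150.4 depthmean [603.2 -20.8 150.5]
```

Request:
step_arm(series=[23.7, -44, 0, -0.088, 0.4, 23.7, -44, 0, -0.088, 0.4, 23.7, -44, 0, -0.088, 0.4, 23.7, -44, 0, -0.088, 0.4, 23.7, -44, 0, -0.088, 0.4, 23.7, -44, 0, -0.088, 0.4, 23.7, -44, 0, -0.088, 0.4, 23.7, -44, 0, -0.088, 0.4, 23.7, -44, 0, -0.088, 0.4, 23.7, -44, 0, -0.088, 0.4, 23.7, -44, 0, -0.088, 0.4, 23.7, -44, 0, -0.088, 0.4, 0, 0, 0, 0, 0.4, 0, 0, 0, 0, 0.4], squeeze=25)

```text
clock: 1.85
eef_pos: [510.7, -26.5, 230.1]
eef_rot: [-3.141, -0.0, 1.661]
wrist_force: [-0.4, 0.2, 0.6]
finger_gap: 56.1
finger_force: 0.0
```

```bash
python3 - <<'E'
from h import *
s=manip.read_state(); print(s["eef_pos"],s["eef_rot"],s["finger_gap"],s["wrist_force"],s["joints"])
p,d,i=shot("wrist"); P=pts(i,d); cv2.imwrite("pics/w1.png",p); print(i)
E
```

```text
[510.71248181 -26.53025425 230.08824953] [-3.14074466e+00 -3.45430941e-04  1.66131802e+00] 56.05805012919207 [-0.36180147  0.17938401  0.56238192] [-1.23605979e-01  2.14681027e-01  1.62887268e+00  1.63347335e-04
  1.29894097e+00 -2.14171747e-01]
{'fovy': 59.67146742626417, 'cx': 321.4233764698766, 'cy': 198.59164262065428, 'eye': array([503.15653294,  46.32925296, 384.05721794]), 'orientation': array([2.89069159e+00, 2.20505559e-04, 9.02797432e-02])}
```

View pics/w1.png

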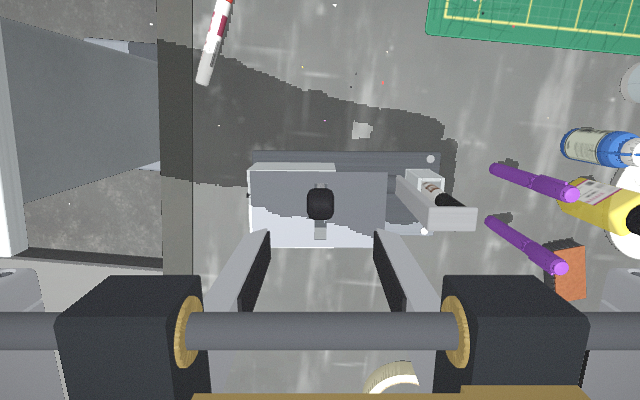

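```bash
python3 - <<'E'
from h import *
p,d,i=shot("wrist"); P=pts(i,d); 
box=np.zeros((400,640),bool); box[150:260,240:485]=1
for n,a,b,z in(("knob",100,128,120),("tongue",145,156,150),("base",4,12,8),("cover",57,65,61)):
    m=((P[...,2]>a)&(P[...,2]<b)&box).astype(np.uint8)
    k,l,st,c=cv2.connectedComponentsWithStats(m); j=1+st[1:,4].argmax(); v,u=np.nonzero(l==j); q=P[v,u]
    r=cv2.minAreaRect(q[:,:2].astype(np.float32)); print(n,len(q),np.round(r[0],1),np.round(r[1],1),r[2],q.mean(0).round(1),np.nanmax(q[:,2]).round(1))
E
```

```text
knob 789 [508.6 -27.1] [21.  24.5] 5.229022026062012 [508.5 -25.3 118.9] 124.5
tongue 1263 [601.6 -20. ] [35.5 18.1] 5.293756008148193 [600.8 -19.7 149.5] 151.8
base 3123 [534.8  -8.9] [204.9  28.7] 4.728315830230713 [545.9  -3.    7.6] 12.0
cover 8711 [507.1 -48.1] [133.1  78.5] 5.234289646148682 [508.  -44.9  60.1] 62.6
```

Request:
step_arm(series=[-1, -0.8, -30, 0, 0.4, 0, 0, -40, 0, 0.4, 0, 0, -30, 0, 0.4, 0, 0, -12, 0, 0.4, 0, 0, 0, 0, 0.4, 0, 0, 0, 0, 0.9, 0, 0, 0, 0, 0.9, 0, 0, 0, 0, 0.9, 0, 0, 0, 0, 0.9, 0, 0, 0, 0, 0.9], squeeze=25)

```text
clock: 3.2
eef_pos: [509.8, -27.8, 118.7]
eef_rot: [-3.141, 0.0, 1.661]
wrist_force: [-4.9, -0.1, 6.4]
finger_gap: 21.6
finger_force: 25.0
```

Request:
step_arm(series=[-6, -0.54, 0, 0, 0.9, -6, -0.54, 0, 0, 0.9, -6, -0.54, 0, 0, 0.9, -6, -0.54, 0, 0, 0.9, -5, -0.45, 0, 0, 0.9, 0, 0, 0, 0, 0.9, 0, 0, 0, 0, 0.9])

```text
clock: 4.08
eef_pos: [481.3, -30.3, 118.7]
eef_rot: [3.14, 0.0, 1.661]
wrist_force: [6.4, 1.3, 0.1]
finger_gap: 21.8
finger_force: 25.0
```

Request:
step_arm(series=[0.3, -3, 0, 0, 0.9, 0.4, -4, 0, 0, 0.9, 0, 0, 0, 0, 0.9, 0, 0, 0, 0, 0.9])

```text
clock: 4.58
eef_pos: [481.9, -36.6, 118.6]
eef_rot: [3.14, -0.001, 1.661]
wrist_force: [6.2, 8.3, 0.2]
finger_gap: 21.8
finger_force: 25.0
```

Request:
step_arm(series=[-1.8, -2.2, 0, 0, 0.9, -1, -0.1, 0, 0, 0.9, 0, 0, 0, 0, 0.9])

```text
clock: 4.95
eef_pos: [480.6, -38.4, 118.7]
eef_rot: [3.136, -0.002, 1.661]
wrist_force: [20.3, 13.2, -9.5]
finger_gap: 21.6
finger_force: 25.0
```

Request:
step_arm(series=[-1.3, -0.1, 0, 0, 0.9, -1.2, -0.1, 0, 0, 0.9, 0, 0, 0, 0, 0.9])

```text
clock: 5.32
eef_pos: [477.9, -38.5, 118.7]
eef_rot: [3.137, -0.002, 1.661]
wrist_force: [18.5, 12.6, -7.3]
finger_gap: 21.5
finger_force: 25.0
```

Request:
step_arm(series=[-1.3, -0.1, 0, 0, 0.9, -1.2, -0.1, 0, 0, 0.9, 0, 0, 0, 0, 0.9])

```text
clock: 5.7
eef_pos: [475.6, -38.7, 118.7]
eef_rot: [3.136, -0.002, 1.661]
wrist_force: [20.5, 13.2, -8.3]
finger_gap: 21.7
finger_force: 25.0
```

Request:
step_arm(series=[-1.3, -0.1, 0, 0, 0.9, -1.2, -0.1, 0, 0, 0.9, 0, 0, 0, 0, 0.9])

```text
clock: 6.08
eef_pos: [471.5, -39.6, 118.5]
eef_rot: [3.141, -0.001, 1.661]
wrist_force: [1.0, 5.8, 2.7]
finger_gap: 21.5
finger_force: 25.0
```

Request:
step_arm(series=[-1.3, -0.1, 0, 0, 0.9, -1.2, -0.1, 0, 0, 0.9, 0, 0, 0, 0, 0.9])

```text
clock: 6.45
eef_pos: [469.1, -40.1, 118.5]
eef_rot: [3.14, -0.001, 1.661]
wrist_force: [8.1, 4.0, -2.3]
finger_gap: 21.6
finger_force: 25.0
```

Request:
step_arm(series=[-1.3, -0.1, 0, 0, 0.9, -1.2, -0.1, 0, 0, 0.9, 0, 0, 0, 0, 0.9])

```text
clock: 6.82
eef_pos: [466.7, -40.3, 118.5]
eef_rot: [3.14, -0.001, 1.661]
wrist_force: [7.7, 3.8, -2.0]
finger_gap: 21.4
finger_force: 25.0
```

Request:
step_arm(series=[0.3, -3, -0.4, 0, 0.9, 0.3, -3, -0.6, 0, 0.9, 0, 0, 0, 0, 0.9])

```text
clock: 7.2
eef_pos: [467.5, -46.5, 117.7]
eef_rot: [3.14, -0.0, 1.66]
wrist_force: [8.2, 3.3, -0.6]
finger_gap: 21.6
finger_force: 25.0
```

Request:
step_arm(series=[0.4, -4.4, -1.2, 0, 0.9, 0.4, -4.4, -1.2, 0, 0.9, 0.5, -5.6, -2.2, 0, 0.9, 0.5, -5.6, -2.2, 0, 0.9, 0, 0, 0, 0, 0.9])

```text
clock: 7.82
eef_pos: [469.6, -66.8, 111.3]
eef_rot: [3.139, 0.0, 1.66]
wrist_force: [7.3, 1.7, 4.2]
finger_gap: 22.0
finger_force: 25.0
```

Request:
step_arm(series=[0.5, -5.2, -3, 0, 0.9, 0.5, -5.2, -3, 0, 0.9, 0.4, -3.8, -2.9, 0, 0.9, 0.4, -3.8, -3, 0, 0.9, 0.3, -2.8, -2.7, 0, 0.9, 0.3, -2.8, -2.8, 0, 0.9, 0, 0, 0, 0, 0.9])

```text
clock: 8.7
eef_pos: [472.3, -90.7, 94.1]
eef_rot: [3.138, 0.001, 1.66]
wrist_force: [7.7, -1.8, 6.0]
finger_gap: 21.6
finger_force: 25.0
```

Request:
step_arm(series=[2, 0.18, 0, 0, 0.9, 2, 0.18, 0, 0, 0.9, 2, 0.18, 0, 0, 0.9, 0, 0, 0, 0, 0.9])

```text
clock: 9.2
eef_pos: [477.7, -90.2, 94.2]
eef_rot: [3.14, 0.001, 1.661]
wrist_force: [2.6, -4.0, 8.2]
finger_gap: 21.6
finger_force: 25.0
```

Request:
step_arm(series=[1.5, 0.14, 0, 0, 0.9, 1.5, 0.14, 0, 0, 0.9, 0, 0, 0, 0, 0.9])

```text
clock: 9.57
eef_pos: [478.5, -90.4, 93.7]
eef_rot: [-3.137, 0.001, 1.661]
wrist_force: [-14.8, -8.3, 17.9]
finger_gap: 21.8
finger_force: 25.0
```

Request:
step_arm(series=[-0.2, 2.4, 1.7, 0, 0.9, -0.2, 2.4, 1.7, 0, 0.9, 0, 0, 0, 0, 0.9])

```text
clock: 9.95
eef_pos: [478.1, -86.0, 97.0]
eef_rot: [-3.138, 0.002, 1.661]
wrist_force: [-14.7, -13.4, 15.0]
finger_gap: 21.6
finger_force: 25.0
```

Request:
step_arm(series=[-0.4, 2.4, 2.8, 0, 0.9, -0.4, 3, 2.9, 0, 0.9, 0, 0, 0, 0, 0.9])

```text
clock: 10.32
eef_pos: [477.3, -79.2, 101.9]
eef_rot: [-3.138, -0.0, 1.661]
wrist_force: [-8.0, -2.1, 4.3]
finger_gap: 21.6
finger_force: 25.0
```

Request:
step_arm(series=[-0.4, 4, 2.6, 0, 0.9, 0, 0, 0, 0, 0.9])

```text
clock: 10.58
eef_pos: [476.9, -75.2, 104.4]
eef_rot: [-3.138, -0.0, 1.661]
wrist_force: [-6.7, -1.1, 2.2]
finger_gap: 21.7
finger_force: 25.0
```

Request:
step_arm(series=[-0.4, 4, 2.4, 0, 0.9, 0, 0, 0, 0, 0.9])

```text
clock: 10.82
eef_pos: [476.6, -71.4, 106.5]
eef_rot: [-3.138, 0.0, 1.661]
wrist_force: [-4.5, -4.6, -2.9]
finger_gap: 21.4
finger_force: 25.0
```

Request:
step_arm(series=[-0.3, 3, 1.6, 0, 0.9, 0, 0, 0, 0, 0.9])

```text
clock: 11.08
eef_pos: [476.2, -68.8, 107.9]
eef_rot: [-3.137, 0.001, 1.661]
wrist_force: [-2.9, -6.7, -5.9]
finger_gap: 21.4
finger_force: 25.0
```

Request:
step_arm(series=[0.3, -4, -2.2, 0, 0.9, 0.3, -3.5, -2.1, 0, 0.9, 0, 0, 0, 0, 0.9])

```text
clock: 11.45
eef_pos: [476.9, -75.6, 103.9]
eef_rot: [-3.138, -0.001, 1.661]
wrist_force: [-4.5, -0.6, 1.0]
finger_gap: 21.8
finger_force: 25.0
```

Request:
step_arm(series=[0, 0, 0, 0, 0.68, 0, 0, 0, 0, 0.6, 0, 0, 0, 0, 0.55, 0, 0, 0, 0, 0.55])

```text
clock: 11.95
eef_pos: [478.6, -75.7, 104.7]
eef_rot: [3.142, 0.0, 1.661]
wrist_force: [0.2, -0.1, -0.5]
finger_gap: 42.4
finger_force: 0.0
```

```bash
python3 - <<'E'
from h import *
p,d,i=shot("side"); P=pts(i,d)
cv2.imwrite("pics/s2.png",cv2.resize(p[110:270,290:490],None,fx=3.7,fy=3.7,interpolation=cv2.INTER_CUBIC))
E
```

```text
(no output)
```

View pics/s2.png

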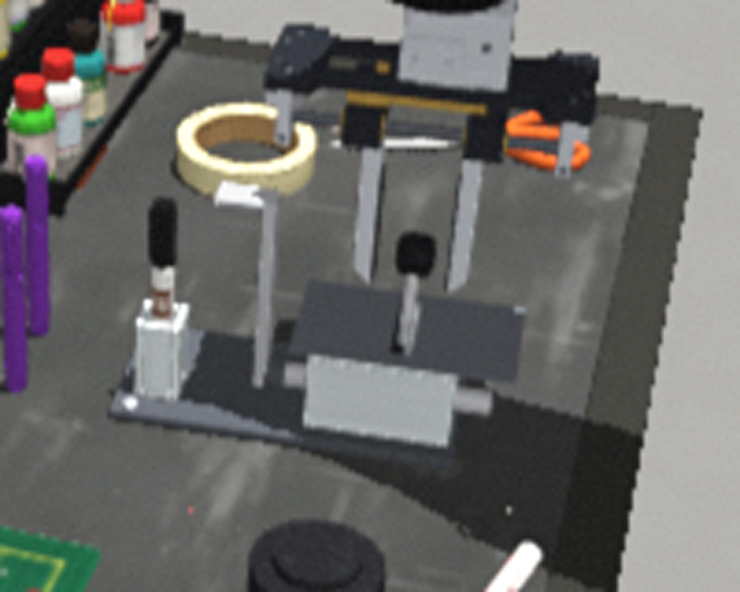

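Request:
step_arm(series=[0, 0, 15, 0, 0.55, 0, 0, 30, 0, 0.55, 0, 0, 40, 0, 0.55, 0, 0, 40, 0, 0.55, 0, 0, 0, 0, 0.55])

```text
clock: 12.62
eef_pos: [479.5, -75.9, 233.3]
eef_rot: [3.136, 0.002, 1.661]
wrist_force: [0.0, 0.2, -1.3]
finger_gap: 42.1
finger_force: 0.0
```

```bash
cat > k.py <<'E'
from h import *
p,d,i=shot("top"); P=pts(i,d)
box=np.zeros((400,640),bool); box[180:295,345:430]=1
p2,d2,i2=shot("wrist"); P2=pts(i2,d2); cv2.imwrite("pics/w2.png",p2)
for nm,Q,m in(("top",P,(p.max(2)<70)&box),("wrist",P2,p2.max(2)<70)):
    x,y,z=Q[...,0],Q[...,1],Q[...,2]
    k=m&(z>72)&(z<118)&(x>440)&(x<510)&(y<-20)&(y>-115)
    print(nm,"knob",k.sum(),np.median(Q[k],0).round(1),Q[k].max(0).round(1) if k.any() else 0)
    k=(z>144)&(z<156)&(x>530)&(x<640)&(abs(y+22)<25)
    if k.sum()>20: print("tongue",k.sum(),[np.round(a,1) for a in cv2.minAreaRect(Q[k][:,:2].astype(np.float32))])
    k=(z>132)&(z<143)&(x>600)&(x<635)&(abs(y+20)<18)
    if k.sum()>5: print("marker top",k.sum(),Q[k].mean(0).round(1),[np.round(a,1) for a in cv2.minAreaRect(Q[k][:,:2].astype(np.float32))])
    k=(z>55)&(z<65)&(x>590)&(x<640)&(abs(y+20)<25)
    if k.sum()>5: print("rim",k.sum(),Q[k].mean(0).round(1),[np.round(a,1) for a in cv2.minAreaRect(Q[k][:,:2].astype(np.float32))])
E
python3 k.py
```

```text
top knob 97 [476.7 -73.4 107.8] [486.9 -63.5 112.7]
tongue 138 [array([567.1, -23.8]), array([34.4, 18.3]), np.float64(5.2)]
marker top 30 [614.  -19.3 138. ] [array([614.1, -19.5]), array([11.5, 11. ]), np.float64(81.1)]
rim 63 [611.8 -17.4  60. ] [array([615.5, -19.2]), array([26.6, 25.3]), np.float64(6.1)]
wrist knob 701 [475.5 -71.6 107. ] [486.7 -61.3 110.9]
tongue 1411 [array([565. , -23.3]), array([35.1, 18. ]), np.float64(4.3)]
marker top 335 [611.  -19.1 137. ] [array([611.7, -19.1]), array([13. , 12.8]), np.float64(49.3)]
rim 249 [610.5 -11.3  59.2] [array([612.7, -18.7]), array([26.6, 25.3]), np.float64(2.3)]
```

Request:
step_arm(series=[12.2, 5.15, 0, 0.143, 0.55, 12.2, 5.15, 0, 0.143, 0.55, 12.2, 5.15, 0, 0.143, 0.55, 12.2, 5.15, 0, 0.143, 0.55, 12.2, 5.15, 0, 0.143, 0.55, 12.2, 5.15, 0, 0.143, 0.55, 12.2, 5.15, 0, 0.143, 0.55, 12.2, 5.15, 0, 0.143, 0.55, 12.2, 5.15, 0, 0.143, 0.55, 12.2, 5.15, 0, 0.143, 0.55, 12.2, 5.15, 0, 0.143, 0.55, 0, 0, 0, 0, 0.55, 0, 0, 0, 0, 0.55])

```text
clock: 14.35
eef_pos: [612.2, -19.2, 229.0]
eef_rot: [3.141, -0.001, -3.053]
wrist_force: [0.6, 0.3, 0.9]
finger_gap: 42.2
finger_force: 0.0
```

```bash
python3 k.py | sed -n '/wrist/,$p'
```

```text
wrist knob 611 [480.9 -69.8 104.2] [487.2 -61.5 110.3]
tongue 1395 [array([565.1, -23.1]), array([34.8, 17.5]), np.float64(4.5)]
marker top 270 [611.7 -19.4 137.2] [array([612.6, -19.5]), array([13.6, 13.5]), np.float64(41.5)]
rim 346 [609.4 -19.5  59.4] [array([613. , -19.2]), array([26.1, 25.1]), np.float64(4.9)]
  return _methods._mean(a, axis=axis, dtype=dtype,
  ret = um.true_divide(
```

View pics/w2.png

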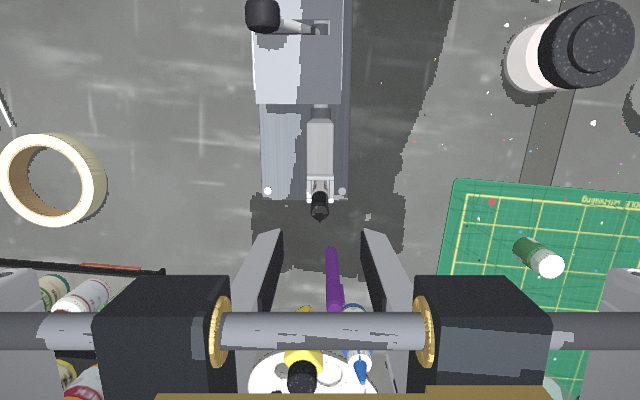

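Request:
step_arm(series=[1.3, 0, -30, 0, 0.55, 0, 0, -40, 0, 0.55, 0, 0, -40, 0, 0.55, 0, 0, -20, 0, 0.55, 0, 0, -7, 0, 0.55, 0, 0, 0, 0, 0.55, 0, 0, 0, 0, 0.95, 0, 0, 0, 0, 0.95, 0, 0, 0, 0, 0.95, 0, 0, 0, 0, 0.95, 0, 0, 0, 0, 0.95], squeeze=35)

```text
clock: 15.82
eef_pos: [614.2, -19.0, 93.0]
eef_rot: [-3.141, 0.0, -3.049]
wrist_force: [-1.4, -0.3, 4.0]
finger_gap: 13.7
finger_force: 35.0
```

Request:
step_arm(series=[0, 0, 6, 0, 0.95, 0, 0, 10, 0, 0.95, 0, 0, 15, 0, 0.95, 0, 0, 20, 0, 0.95, 0, 0, 20, 0, 0.95, 0, 0, 20, 0, 0.95, 0, 0, 20, 0, 0.95, 0, 0, 0, 0, 0.95, 0, 0, 0, 0, 0.95])

```text
clock: 16.95
eef_pos: [613.8, -19.0, 203.2]
eef_rot: [3.142, -0.001, -3.049]
wrist_force: [0.9, -0.8, 0.3]
finger_gap: 14.4
finger_force: 35.0
```

```bash
python3 - <<'E'
from h import *
p,d,i=shot("top"); P=pts(i,d); x,y,z=[P[...,k] for k in range(3)]
m=(z>69)&(z<80)&(np.hypot(x-493,y-329)<55); v,u=np.nonzero(m); q=onz(i,u,v,75)[:,:2]
h=cv2.convexHull(q.astype(np.float32)); print("cup",m.sum(),cv2.fitEllipse(h),cv2.minEnclosingCircle(h))
k=(z>144)&(z<156)&(x>530)&(x<590)&(abs(y+22)<25); print("tongue",k.sum(),P[k].mean(0))
p,d,i=shot("side"); cv2.imwrite("pics/s3.png",cv2.resize(p[60:380,230:470],None,fx=1.8,fy=1.8,interpolation=cv2.INTER_CUBIC))
E
```

```text
cup 162 ((492.09619140625, 326.3892517089844), (70.29300689697266, 71.05467987060547), 135.07626342773438) ((491.9084167480469, 326.546630859375), 35.85821533203125)
tongue 0 [nan nan nan]<stdin>:5: RuntimeWarning: Mean of empty slice.
  ret = um.true_divide(
```

View pics/s3.png

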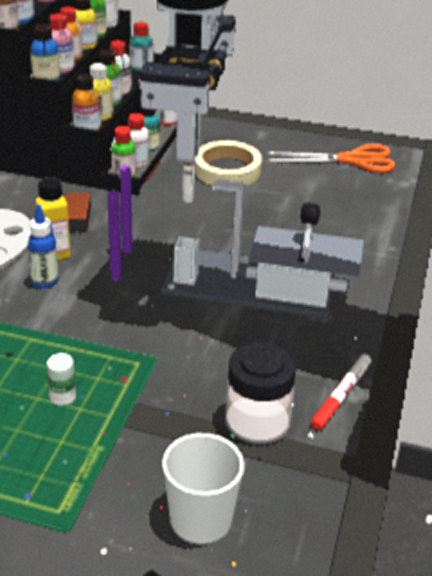

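Request:
step_arm(series=[0, 30, 0, 0, 0.95, 0, 30, 0, 0, 0.95, -11.1, 26, 0, 0, 0.95, -11.1, 26, 0, 0, 0.95, -11.1, 26, 0, 0, 0.95, -11.1, 26, 0, 0, 0.95, -11.1, 26, 0, 0, 0.95, -11.1, 26, 0, 0, 0.95, -11.1, 26, 0, 0, 0.95, -11.1, 26, 0, 0, 0.95, -11.1, 26, 0, 0, 0.95, -11.1, 26, 0, 0, 0.95, -10.8, 25.5, 0, 0, 0.95, 0, 0, 0, 0, 0.95, 0, 0, 0, 0, 0.95])

```text
clock: 18.92
eef_pos: [492.4, 325.9, 203.2]
eef_rot: [-3.141, -0.001, -3.05]
wrist_force: [0.3, -0.3, -0.3]
finger_gap: 14.2
finger_force: 35.0
```

```bash
python3 - <<'E'
from h import *
p,d,i=shot("wrist"); P=pts(i,d); x,y,z=[P[...,k] for k in range(3)]
m=(z>69)&(z<80)&(np.hypot(x-493,y-329)<55); v,u=np.nonzero(m); print("cup wrist",m.sum(),cv2.minEnclosingCircle(P[m][:,:2].astype(np.float32)))
p,d,i=shot("side"); P=pts(i,d); x,y,z=[P[...,k] for k in range(3)]
m=(np.hypot(x-492,y-326)<22)&(z>112)&(z<175); print("marker side",m.sum(),P[m].mean(0),P[m].min(0),P[m].max(0))
E
```

```text
cup wrist 953 ((489.7421569824219, 327.50958251953125), 35.88043975830078)
marker side 208 [489.90640934 330.22346041 150.55274939] [484.29125297 322.89332448 124.69995726] [497.91977827 333.74202775 174.99603468]
```

Request:
step_arm(series=[-0.8, 0.6, -30, 0, 0.95, 0, 0, -30, 0, 0.95, 0, 0, -25, 0, 0.95, 0, 0, -15, 0, 0.95, 0, 0, -9, 0, 0.95, 0, 0, -3, 0, 0.95, 0, 0, 0, 0, 0.95, 0, 0, 0, 0, 0.95])

```text
clock: 20.02
eef_pos: [491.7, 327.2, 92.3]
eef_rot: [3.141, 0.001, -3.049]
wrist_force: [0.1, -0.0, -0.5]
finger_gap: 14.2
finger_force: 35.0
```

Lower a little until contact, then release and rise.

Request:
step_arm(series=[0, 0, -3, 0, 0.95, 0, 0, -2, 0, 0.95, 0, 0, 0, 0, 0.95])

```text
clock: 20.4
eef_pos: [491.4, 327.0, 86.4]
eef_rot: [-3.141, -0.0, -3.049]
wrist_force: [-0.4, 0.7, -1.4]
finger_gap: 14.2
finger_force: 35.0
```

Request:
step_arm(series=[0, 0, 0, 0, 0.74, 0, 0, 0, 0, 0.74, 0, 0, 0, 0, 0.74, 0, 0, 15, 0, 0.74, 0, 0, 25, 0, 0.74, 0, 0, 30, 0, 0.74, 0, 0, 40, 0, 0.74, 0, 0, 40, 0, 0.74, 0, 0, 0, 0, 0.74, 0, 0, 0, 0, 0.74])

```text
clock: 21.65
eef_pos: [491.2, 326.9, 236.4]
eef_rot: [-3.141, -0.0, -3.049]
wrist_force: [-0.6, -0.6, -1.3]
finger_gap: 24.5
finger_force: 0.0
```

```bash
python3 - <<'E'
from h import *
p,d,i=shot("side"); cv2.imwrite("pics/s4.png",cv2.resize(p[100:380,230:470],None,fx=2,fy=2,interpolation=cv2.INTER_CUBIC))
E
```

```text
(no output)
```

View pics/s4.png

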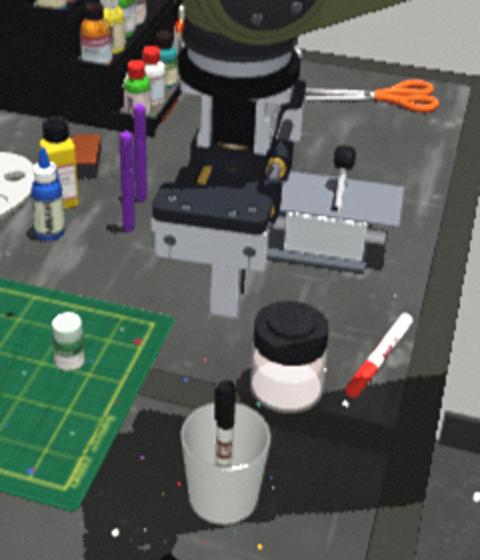

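The marker is in the cup, cap up at about (225,400). The cup, jar and pot are upright, the knob is still turned over at (345,160), and the gripper is clear.

```bash
python3 -c "from cell import manip; print(manip.sign_off())"
```

```text
the job is handed in; nothing more can be done
None
```

The job is handed in at about 22 s of the 64 s allowed, with no verdict returned. In the last camera view the keeper was parked open, the marker stood foot down in the upright white cup, the jar and pot were upright, and the gripper was clear.

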